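# Set the running clearance of a slab roller

## Robot

A 6-joint arm with a two-finger parallel gripper is mounted at the origin on the work surface. World frame = base frame: x ahead of the robot, y to its left, z up, the work surface at z = 0. Lengths are in m, angles in rad, forces in N, time in s.
With the tool pointing down it reaches from about 0.375 to 0.975 m from the base axis. Payload 3.8 kg.
Tool frame: the origin (TCP) lies at the very end of the fingers, on their centre line; the grasp point (between the pads) lies 19 mm behind it; z points along the fingers, y is the direction in which the jaws open and shut (so a half turn about z gives the same grasp; the last joint's range is limited). The gripper opens to 88 mm and grips with 3 to 60 N. Pads are 18 mm wide; open, the fingers measure 123 mm over their backs; the gripper's body (75 mm by 187 mm) begins 45 mm behind the grasp point.
Start: joints at [-1.242, 0.264, 1.604, -0, 1.274, -0.037], TCP at [0.241, -0.63, 0.239] pointing down, gripper open.
Joint ranges: [-2.63, 2.63], [-0.94, 2.18], [0.31, 2.57], [-1.31, 4.45], [0, 2.66], [-2.55, 2.55]. Speed limits (rad/s): [2.57, 2.57, 3.14, 3.14, 3.14, 3.14].

## Interface

Orientations are given as a 3x3 rotation matrix whose columns are the frame's x, y, z axes.
In Python, from bench import robot gives the robot as it stands.
- The arm moves only by the tool drive_tool, never from a script. Its argument "series" is one flat list of numbers, 6 for each row, row after row: the shift along the tool's x, y, z in cm, then the turn, a rotation vector about the tool's x, y, z in rad. A call has 1 to 20 rows; each row is the pose to reach, as a shift and turn from the pose measured when the call began, along the tool's axes at that moment; what a row does not reach only later rows make up. A row lasts 1/8 s, in which the tool goes at most 62.5 mm and 10.7 degrees, less where a joint would pass 70% of its speed; a pose out of reach is approached as far as the arm can. A call with a gripper value outside its range is refused whole. "claw" is the gripper command: -1 is fully open, 1 is shut, values between are in proportion, set as the call begins (left out, the last holds). The fingers move at their own pace and stop on an object; "squeeze" is the grip in N (left out, the last holds). Time passes only in rows, so rows that repeat a pose let the fingers close. It gives the time, the measured TCP pose, the force and the opening at its end, in the units of the state.
- robot.observe(): the state, without advancing time (a new reading comes with each control period).
- robot.snapshot(name): name is "scene" or "top" or "wrist"; returns a dict with "pixels" (400x640x3 uint8, red, green, blue), "mtx" (3x3 intrinsics, pixels), "position" and "attitude" of the camera in the world. Camera axes: x right, y down, z forward; pixel columns grow to the right and rows downward; lengths in m; the calibration is good to about 2 mm. The wrist camera is an equidistant fisheye: a pixel r from the principal point sees the ray r / f radians off the axis. A picture is of the moment at which its call begins. There is no depth.
- robot.sign_off(): hands the job in, once; it reports no verdict.
The state is a dict: "time": time; "joint_pos": joint angles; "joint_vel": joint speeds; "joint_efforts": joint torques, N m; "tool_pos": TCP position; "tool_rot": TCP orientation; "contact_force": force on the tool from outside, world axes, zero at the start; "wrist_torque": the same for the moment, N m; "opening": finger opening in m.
Only numpy, scipy, OpenCV 4.12 (cv2) and the standard library are available. Lean on these libraries where they do the work, as an engineer would, in place of code of your own. Each camera call takes 0.05 s, during which the arm holds its last target.

## Task

On the tabletop slab roller, turn the black thumbscrew at the crank end clockwise until it seats, then back it off a quarter turn to give the top roller its running clearance. Finish while still gripping that thumbscrew, holding it there so that it cannot creep while the lock ring under it is nipped up. Leave the thumbscrew at the other end as it is set, and do not disturb the jar, the cup and the brush.

Things in the scene. Friction and masses are not known exactly. Their poses are not given: they have to be found in the camera images.
- slab_roller: Blue slab roller, fixed to the table, 420 x 480 x 258 mm high. Origin: centre of its underside; y runs along the rollers, x across, z up. Two cheeks at y = -215 and +215 mm, each 110 x 34 mm with a flat bridge on top at 200 mm height; plywood boards between them at 92 mm. The crank hangs outside the -y cheek (y -245 to -360 mm), below 155 mm height.
- thumbscrew_grip (a point): Middle of the thumbscrew to be set, on its vertical axis over the cheek at the crank (-y) end: a black round ribbed knob, 40 mm across, 26 mm high, white radial mark on top. The point is 13 mm below its top and 245 mm above the table when seated (rises 2 mm a turn). Below: brass lock ring, 32 mm across, top 32 mm below the point; bridge 45 mm below it. Axes turn with the knob, z up.
- thumbscrew (a joint): Turn of that thumbscrew, rad. 0 = seated (hard stop: bearing block on its stop); grows anticlockwise seen from above (backing off); 1.571 = a quarter turn off the seat; starts between 2.2 and 4.6. Turning takes about 0.15 N m and it stays where left. The round knob may be gripped at any angle and slips in the fingers if turned on against the seat.
- other_thumbscrew_grip (a point): Middle of the grip of the same kind of thumbscrew at the other end (+y end) of the slab roller, already set; to be left alone.
- other_thumbscrew (a joint): Turn of the other thumbscrew in rad, same meaning; already set near 1.57, must stay as it is.
- glaze_jar: Bystander: white jar with a red cap, 72 mm in diameter, 95 mm high, standing on the table near the crank end. Origin: centre of its underside, z up.
- bisque_cup: Bystander: unglazed pale cup, 72 mm in diameter, 85 mm high, standing on the table beside the crank. Origin: centre of its underside, z up.
- glaze_brush: Bystander: brush 180 mm long lying on the table. Origin: on its underside, near its middle; x points along it to the bristles.

How it is judged:
By the outcome, as a careful person would: the job done as asked, in the order asked, and still so for the second after the job is handed in, while the arm keeps its last pose, push and grip.
It also fails if it takes over 48 s, if anything falls off the work surface, if the arm or the gripper's body presses on something with over 40 N, if the wrist force passes 120 N, or if a joint passes its speed limit or range.

## Working session

There is one attempt and no reset: what is moved stays moved. The work goes in short steps, Python scripts to look and compute and a tool call to move; the robot and the scene stay as the last step left them, time stands still between calls to the robot, and variables do not carry over. Pictures are saved under pics/ and viewed, and the job is handed in when it is done.

Besides the shell and the picture viewer there is one more tool, called after "Emit:" by a JSON object that holds its "fn" and its "kwargs", one argument or row to a line. drive_tool: Moves the arm, as the interface text tells. Its arguments: {"type":"object","properties":{"series":{"type":"array"},"claw":{"type":"number"},"squeeze":{"type":"number"}},"required":["series"]}

```bash
mkdir -p pics; ls; cat > h.py <<'E'
import numpy as np, cv2
from bench import robot
def snap(n,f):
    s=robot.snapshot(n); cv2.imwrite(f'pics/{f}.png',s['pixels'][:,:,::-1]); np.savez(f'{f}.npz',**{k:np.array(v) for k,v in s.items()}); return s
def ray(s,u,v,fish=False):
    K=np.array(s['mtx']); x=(u-K[0,2])/K[0,0]; y=(v-K[1,2])/K[1,1]
    if fish:
        r=np.hypot(x,y); d=np.array([np.sin(r)*x/r,np.sin(r)*y/r,np.cos(r)]) if r>1e-9 else np.array([0,0,1.])
    else: d=np.array([x,y,1.])
    d=np.array(s['attitude'])@d; return np.array(s['position']),d/np.linalg.norm(d)
def onz(s,u,v,z,fish=False):
    p,d=ray(s,u,v,fish); return p+d*(z-p[2])/d[2]
E
python3 - <<'E'
from h import *
for n in ['scene','top','wrist']:
    s=snap(n,n+'0'); print(n,s['mtx'],s['position'],s['attitude'])
print(robot.observe())
E
```

```text
pics
scene [[456.60636494   0.         316.84982644]
 [  0.         456.60636494 194.4558496 ]
 [  0.           0.           1.        ]] [ 1.09808303 -0.4274124   1.16868171] [[ 0.55669659  0.6819348  -0.47439839]
 [ 0.83064817 -0.46424741  0.30740521]
 [-0.01060791 -0.56518959 -0.82489284]]
top [[493.37716116   0.         318.03709956]
 [  0.         493.37716116 193.59862469]
 [  0.           0.           1.        ]] [ 0.36563316 -0.0577867   1.37695006] [[ 0.01312197 -0.99225761  0.1235016 ]
 [-0.99983303 -0.01144961  0.01424125]
 [-0.01271695 -0.12366785 -0.99224218]]
wrist [[309.70691629   0.         316.19823915]
 [  0.         309.70691629 199.47459943]
 [  0.           0.           1.        ]] [ 0.31744686 -0.6007254   0.38321576] [[ 0.35875067 -0.88660811 -0.29193152]
 [-0.9334328  -0.34111473 -0.11110332]
 [-0.00107704  0.31235684 -0.94996423]]
{'time': 0.15, 'joint_pos': array([-1.24189098e+00,  2.64552234e-01,  1.60508957e+00, -3.69671487e-05,
        1.27370733e+00, -3.69090546e-02]), 'joint_vel': array([ 0.00103754, -0.00123167, -0.00266808,  0.00085127,  0.00090723,
        0.0012265 ]), 'joint_efforts': array([ 1.52122798e-04, -5.02849567e+01, -3.57468438e+01,  7.30014103e-02,
        2.49470532e-02, -9.32274929e-05]), 'tool_pos': array([ 0.24125133, -0.62980455,  0.237677  ]), 'tool_rot': array([[ 9.33828877e-01,  3.57719539e-01, -6.00810303e-04],
       [ 3.57720042e-01, -9.33827418e-01,  1.65091354e-03],
       [ 2.95108974e-05, -1.75659263e-03, -9.99998457e-01]]), 'contact_force': array([-0.38167687,  0.71972333,  0.42628416]), 'wrist_torque': array([-0.03464948,  0.04948677, -0.01435785]), 'opening': 0.08840784149104279}
```

View pics/scene0.png

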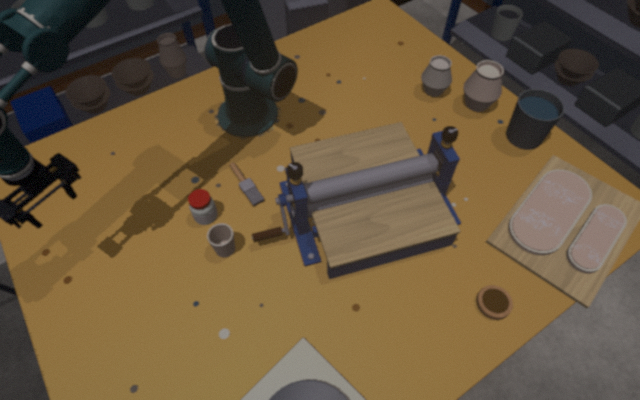

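View pics/top0.png

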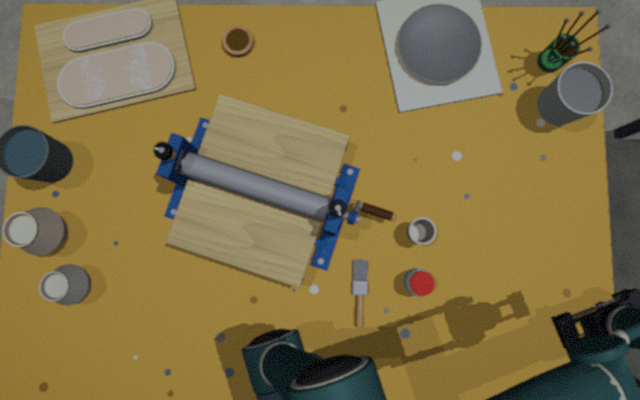

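View pics/wrist0.png

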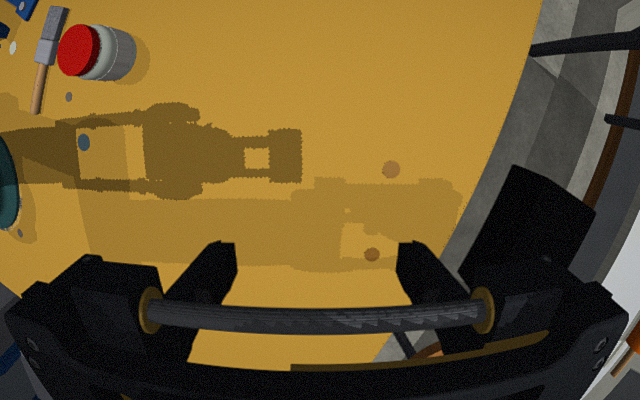

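The crank-end knob shows at about (338,208) in the top view and (295,170) in the scene view. The jar is at (420,283) and the cup at (422,231) in the top view. I'll zoom in on the knob.

```bash
python3 - <<'E'
import cv2,numpy as np
t=cv2.imread('pics/top0.png');s=cv2.imread('pics/scene0.png')
a=cv2.resize(t[180:240,300:380],(400,300),interpolation=cv2.INTER_NEAREST)
b=cv2.resize(s[145:205,260:340],(400,300),interpolation=cv2.INTER_NEAREST)
c=np.hstack([a,b]); cv2.imwrite('pics/z0.png',cv2.convertScaleAbs(c,alpha=2))
E
```

```text
(no output)
```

View pics/z0.png

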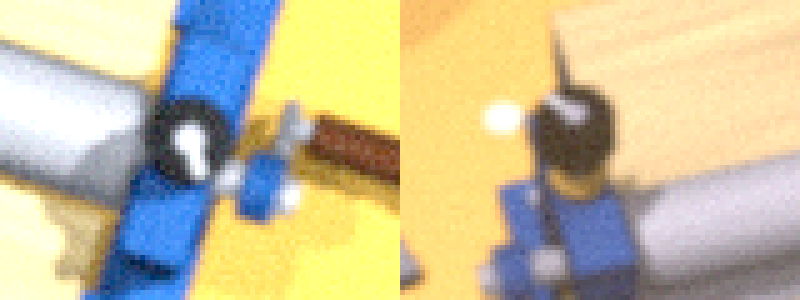

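```bash
python3 - <<'E'
from h import *
def ld(f): 
    z=np.load(f+'.npz'); return {k:z[k] for k in z}
T=ld('top0');S=ld('scene0')
def dark(im,x0,x1,y0,y1,th=45):
    m=np.zeros(im.shape[:2],np.uint8); m[y0:y1,x0:x1]=(im[y0:y1,x0:x1].max(2)<th)*255
    n,l,st,c=cv2.connectedComponentsWithStats(m); i=1+np.argmax(st[1:,4]); return st[i],c[i],(l==i)
for th in (35,45,55):
    for nm,I,b in (('T',T,(322,355,195,225)),('S',S,(283,306,158,184)),('To',T,(148,180,136,166))):
        st,c,m=dark(I['pixels'],*b,th)
        p,r=cv2.minEnclosingCircle(np.argwhere(m)[:,::-1].astype(np.float32)); print(th,nm,st,c,p,r,onz(I,*p,.252))
# triangulate with circle centres
st,c,m=dark(T['pixels'],322,355,195,225,45);pt,_=cv2.minEnclosingCircle(np.argwhere(m)[:,::-1].astype(np.float32))
st,c,m=dark(S['pixels'],283,306,158,184,45);ps,_=cv2.minEnclosingCircle(np.argwhere(m)[:,::-1].astype(np.float32))
p1,d1=ray(T,*pt);p2,d2=ray(S,*ps)
a=np.linalg.lstsq(np.c_[d1,-d2],p2-p1,rcond=None)[0];print(p1+a[0]*d1,p2+a[1]*d2)
I=T
for n,(u,v,z) in dict(jar=(422,283,.095),cup=(423,230,.085),brush1=(360,262,0.01),brush2=(359,325,.01)).items(): print(n,onz(I,u,v,z))
# corner of bases, blue mask orientation
im=I['pixels'].astype(int); m=((im[:,:,2]>im[:,:,0]+30)&(im[:,:,2]>60)).astype(np.uint8)
n,l,st,c=cv2.connectedComponentsWithStats(m)
for i in range(1,n):
    if st[i,4]>150:
        q=np.argwhere(l==i)[:,::-1].astype(np.float32); print(st[i],cv2.minAreaRect(q))
E
```

```text
35 T [330 201   8   9  30] [332.5 204.4] (334.0, 205.0) 5.000100135803223 [ 0.47976114 -0.07854779  0.252     ]Traceback (most recent call last):
  File "<stdin>", line 10, in <module>
  File "<stdin>", line 7, in dark
    return _wrapfunc(a, 'argmax', axis=axis, out=out, **kwds)
    return bound(*args, **kwds)
ValueError: attempt to get argmax of an empty sequence
```

```bash
cat > m.py <<'E'
from h import *
def ld(f): 
    z=np.load(f+'.npz'); return {k:z[k] for k in z}
T=ld('top0');S=ld('scene0')
def dark(im,x0,x1,y0,y1,th=45):
    m=np.zeros(im.shape[:2],np.uint8); m[y0:y1,x0:x1]=(im[y0:y1,x0:x1].max(2)<th)*255
    n,l,st,c=cv2.connectedComponentsWithStats(m)
    i=1+np.argmax(st[1:,4]); return st[i],c[i],(l==i)
R={}
for th in (50,60,70):
    for nm,I,b in (('T',T,(322,355,195,225)),('S',S,(283,306,158,184)),('To',T,(148,180,136,166))):
        st,c,m=dark(I['pixels'],*b,th)
        p,r=cv2.minEnclosingCircle(np.argwhere(m)[:,::-1].astype(np.float32)); print(th,nm,st,c,p,r,onz(I,*p,.252));R[nm]=p
    p1,d1=ray(T,*R['T']);p2,d2=ray(S,*R['S'])
    a=np.linalg.lstsq(np.c_[d1,-d2],p2-p1,rcond=None)[0];print(p1+a[0]*d1,p2+a[1]*d2)
I=T
for n,(u,v,z) in dict(jar=(422,283,.095),cup=(423,230,.085),brush1=(360,262,0.01),brush2=(359,325,.01),crankend=(393,215,.12),bl=(340,166,.0),b2=(320,268,.0)).items(): print(n,onz(I,u,v,z))
E
python3 m.py
```

```text
50 T [329 200  18  17 154] [336.12987013 207.13636364] (337.1060485839844, 207.65151977539062) 9.198866844177246 [ 0.47374765 -0.08570929  0.252     ]
50 S [287 163  15  17 153] [294.35294118 172.25490196] (293.75, 171.0) 8.310484886169434 [ 0.47845828 -0.09404739  0.252     ]
50 To [155 143  18  18 192] [164.484375   151.66666667] (162.9225311279297, 152.13380432128906) 9.940555572509766 [0.59890416 0.32133164 0.252     ]
[ 0.47462276 -0.0859353   0.24289432] [ 0.47222762 -0.09069522  0.24278228]
60 T [328 198  19  20 186] [336.11290323 207.11827957] (336.39129638671875, 207.04347229003906) 10.053365707397461 [ 0.4751258 -0.0840623  0.252    ]
60 S [286 162  16  22 190] [294.         172.37894737] (292.6617736816406, 173.01470947265625) 11.019998550415039 [ 0.48230838 -0.09970728  0.252     ]
60 To [155 143  19  18 210] [164.54761905 151.69047619] (163.5, 152.0) 10.30786418914795 [0.59923587 0.31999613 0.252     ]
[ 0.47662239 -0.08442144  0.2366237 ] [ 0.47181755 -0.09412423  0.23638267]
70 T [322 197  26  28 260] [334.3        208.83461538] (332.68182373046875, 212.22727966308594) 15.24262809753418 [ 0.46312238 -0.07568673  0.252     ]
70 S [286 159  17  25 231] [293.81818182 172.24675325] (290.0, 171.0) 12.16562557220459 [ 0.47312015 -0.10187461  0.252     ]
70 To [154 143  20  19 238] [164.57563025 152.06722689] (164.5, 151.5) 10.700567245483398 [0.60044724 0.31771631 0.252     ]
[ 0.46515812 -0.07606051  0.2285091 ] [ 0.45679876 -0.09337293  0.22806014]
jar [ 0.2981752  -0.30793788  0.095     ]
cup [ 0.43393748 -0.31424322  0.085     ]
brush1 [ 0.34811718 -0.15570727  0.01      ]
brush2 [ 0.17958211 -0.15345106  0.01      ]
crankend [ 0.46932138 -0.23153756  0.12      ]
bl [ 0.61645979 -0.09916442  0.        ]
b2 [ 0.33011256 -0.04615915  0.        ]
```

Two views put the knob at about (0.474, -0.087, 0.244), close to the expected 0.245 height. The two knobs measure 0.426 m apart, against 0.430 expected. I'll move above the knob and wind joint 6 back so that one grip covers the full turn.

Emit:
{"fn": "drive_tool", "kwargs": {
  "series": [0, 0, -6, 0, 0, -0.1, 0, 0, -9.2, 0, 0, -0.25, 4, -4, -9.2, 0, 0, -0.4, 8, -8.2, -9.2, 0, 0, -0.55, 12, -12.4, -9.2, 0, 0, -0.7, 16, -16.5, -9.2, 0, 0, -0.85, 20, -20.6, -9.2, 0, 0, -1.0, 24, -24.7, -9.2, 0, 0, -1.15, 28, -28.8, -9.2, 0, 0, -1.3, 32, -32.9, -9.2, 0, 0, -1.45, 36, -37, -9.2, 0, 0, -1.6, 39, -40, -9.2, 0, 0, -1.75, 41.2, -42.4, -9.2, 0, 0, -1.9, 41.2, -42.4, -9.2, 0, 0, -2.05, 41.2, -42.4, -9.2, 0, 0, -2.2, 41.2, -42.4, -9.2, 0, 0, -2.35, 41.2, -42.4, -9.2, 0, 0, -2.5, 41.2, -42.4, -9.2, 0, 0, -2.5],
  "claw": -1
}}

```text
time: 2.4
tool_pos: [0.4742, -0.0866, 0.3301]
tool_rot: [[-0.962, 0.274, -0.001], [0.274, 0.962, 0.002], [0.002, 0.001, -1.0]]
contact_force: [-0.3, 0.6, -0.1]
opening: 0.0882
```

```bash
python3 - <<'E'
from h import *
s=snap('wrist','wrist1'); print(robot.observe()['joint_pos'],s['position'],s['attitude'])
o=robot.observe()
# project expected knob top and other points
def proj(P):
    c=np.array(s['attitude']).T@(np.array(P)-s['position']); th=np.arccos(c[2]/np.linalg.norm(c)); k=c[:2]/np.linalg.norm(c[:2])
    return s['mtx'][:2,2] if False else np.array(s['mtx'])[:2,2]+np.array(s['mtx'])[0,0]*th*k
print(proj([.474,-.087,.259]),proj(o['tool_pos']))
E
```

```text
[-2.33357560e-01 -1.52081673e-01  1.87539137e+00  1.46324615e-03
  1.41967370e+00 -1.52576430e+00] [ 0.39645829 -0.06435949  0.47595073] [[ 2.72733240e-01  9.14347160e-01  2.99308954e-01]
 [ 9.62089572e-01 -2.59355997e-01 -8.43689639e-02]
 [ 4.85049721e-04  3.10972245e-01 -9.50418870e-01]]
[315.20901378 211.92816616] [315.68085842 258.42864983]
```

View pics/wrist1.png

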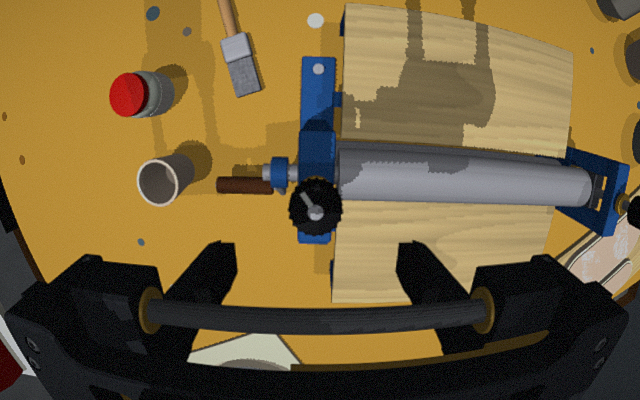

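```bash
cat > k.py <<'E'
from h import *
import sys
s={k:v for k,v in np.load(sys.argv[1]+'.npz').items()}; im=s['pixels']
c=cv2.convertScaleAbs(cv2.resize(im[160:260,255:380,::-1],(750,600),interpolation=cv2.INTER_NEAREST),alpha=1.5); cv2.imwrite('pics/%s_z.png'%sys.argv[1],c)
E
python3 k.py wrist1
```

```text
(no output)
```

View pics/wrist1_z.png

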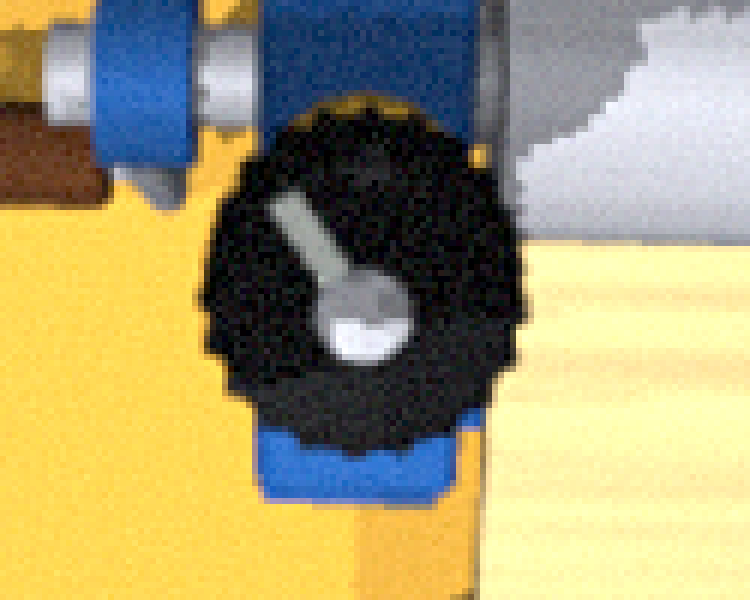

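Emit:
{"fn": "drive_tool", "kwargs": {
  "series": [0, 0, 0, 0, 0, -0.18, 0, 0, 0, 0, 0, -0.36, 0, 0, 0, 0, 0, -0.54, 0, 0, 0, 0, 0, -0.72, 0, 0, 0, 0, 0, -0.9, 0, 0, 0, 0, 0, -0.93, 0, 0, 0, 0, 0, -0.93]
}}

```text
time: 3.32
tool_pos: [0.4742, -0.0866, 0.3301]
tool_rot: [[-0.797, -0.603, -0.001], [-0.603, 0.797, 0.002], [-0.0, 0.002, -1.0]]
contact_force: [-1.0, 0.7, -0.2]
opening: 0.088
```

```bash
python3 - <<'E'
from h import *
s=snap('wrist','wrist2'); o=robot.observe();print(o['joint_pos'],o['tool_pos'])
E
python3 k.py wrist2
```

```text
[-2.33378561e-01 -1.52061920e-01  1.87551104e+00  1.53106746e-03
  1.41964941e+00 -2.45266048e+00] [ 0.47416346 -0.08659016  0.33013829]
```

View pics/wrist2_z.png

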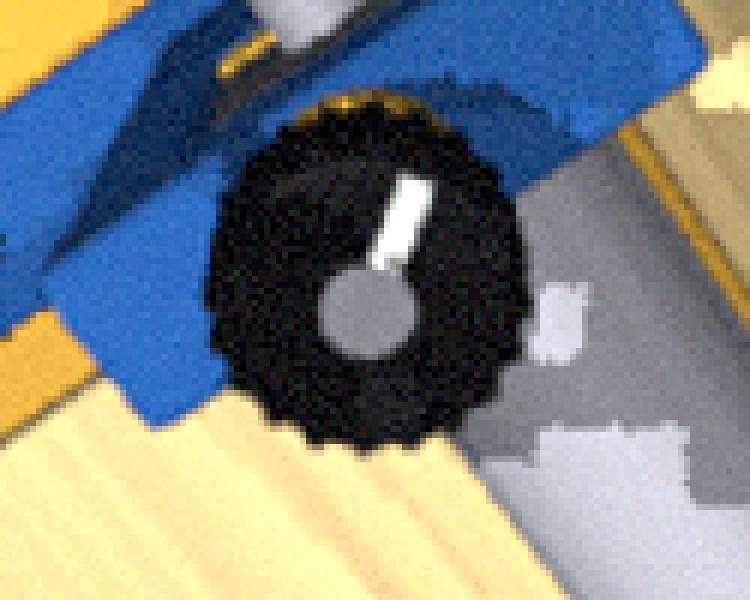

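```bash
python3 - <<'E'
from h import *
A={k:v for k,v in np.load('wrist1.npz').items()};B={k:v for k,v in np.load('wrist2.npz').items()}
pa=(255+362/6-.5,160+313/6-.5);pb=(255+367/6-.5,160+311/6-.5)
for z in (.259,.262):print(onz(A,*pa,z,1),onz(B,*pb,z,1))
p1,d1=ray(A,*pa,True);p2,d2=ray(B,*pb,True)
a=np.linalg.lstsq(np.c_[d1,-d2],p2-p1,rcond=None)[0];print(p1+a[0]*d1,p2+a[1]*d2)
# mark angle in world at z=.259
for I,q in ((A,(285,200)),(B,(417,178))):
    m=onz(I,255+q[0]/6-.5,160+q[1]/6-.5,.259,1)
    c=onz(I,*(pa if I is A else pb),.261,1); d=m-c; print('mark',np.degrees(np.arctan2(d[1],d[0])),np.hypot(d[0],d[1]))
E
```

```text
[ 0.47372289 -0.08721293  0.259     ] [ 0.47397009 -0.08711634  0.259     ]
[ 0.47265447 -0.08689691  0.262     ] [ 0.47308206 -0.08778803  0.262     ]
[ 0.47368287 -0.08720109  0.25911237] [ 0.47391379 -0.08715892  0.25919017]
mark -161.90438869202012 0.016824346759603016
mark -163.07929954589403 0.017570587845784566
```

Emit:
{"fn": "drive_tool", "kwargs": {
  "series": [0.07, 0, 3, 0, 0, 0, 0.07, 0, 6, 0, 0, 0, 0.07, 0, 8, 0, 0, 0, 0.07, 0, 9.5, 0, 0, 0, 0.07, 0, 10.3, 0, 0, 0, 0.07, 0, 10.3, 0, 0, 0]
}}

```text
time: 4.12
tool_pos: [0.4734, -0.0868, 0.2269]
tool_rot: [[-0.797, -0.603, -0.002], [-0.603, 0.797, 0.002], [0.0, 0.002, -1.0]]
contact_force: [-0.5, -0.8, -0.1]
opening: 0.0882
```

Emit:
{"fn": "drive_tool", "kwargs": {
  "series": [0, 0, 0, 0, 0, 0, 0, 0, 0, 0, 0, 0, 0, 0, 0, 0, 0, 0, 0, 0, 0, 0, 0, 0, 0, 0, 0, 0, 0, 0, 0, 0, 0, 0, 0, 0, 0, 0, 0, 0, 0, 0, 0, 0, 0, 0, 0, 0],
  "claw": 1,
  "squeeze": 25
}}

```text
time: 5.12
tool_pos: [0.4736, -0.0871, 0.227]
tool_rot: [[-0.797, -0.603, -0.001], [-0.603, 0.797, 0.001], [0.0, 0.002, -1.0]]
contact_force: [2.0, -2.9, -0.2]
opening: 0.0396
```

```bash
python3 - <<'E'
from h import *
s=snap('wrist','wrist3'); o=robot.observe();print(o)
E
python3 k.py wrist3
```

```text
{'time': 5.175, 'joint_pos': array([-2.34302405e-01, -9.89462902e-02,  2.01691002e+00,  1.21843405e-03,
        1.22495874e+00, -2.45330983e+00]), 'joint_vel': array([ 0.00031255, -0.00039431, -0.00049483,  0.00150721,  0.00103031,
       -0.0005711 ]), 'joint_efforts': array([ 8.73670522e-01, -2.98660004e+01, -3.44021845e+01,  4.66925092e-01,
        6.59816712e-01,  1.79537223e-03]), 'tool_pos': array([ 0.47364523, -0.08705212,  0.22706438]), 'tool_rot': array([[-7.97414925e-01, -6.03430512e-01, -1.02711257e-03],
       [-6.03431384e-01,  7.97413655e-01,  1.42365070e-03],
       [-4.00406794e-05,  1.75503228e-03, -9.99998459e-01]]), 'contact_force': array([ 1.41277747, -1.34480418, -0.91516717]), 'wrist_torque': array([-0.18962639, -0.34359019,  0.02445908]), 'opening': 0.039454241595530196}
```

View pics/wrist3.png

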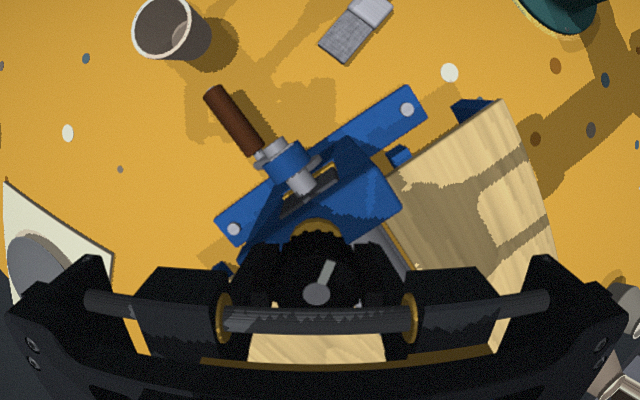

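The grip is good: the opening is 39.5 mm on a 40 mm knob, and the mark and button are visible at (316,285). Next is a clockwise turn, following the thread down.

Emit:
{"fn": "drive_tool", "kwargs": {
  "series": [0, 0, 0.0, 0, 0, 0.1, 0, 0, 0.01, 0, 0, 0.25, 0, 0, 0.01, 0, 0, 0.4, 0, 0, 0.02, 0, 0, 0.55, 0, 0, 0.02, 0, 0, 0.7, 0, 0, 0.03, 0, 0, 0.85, 0, 0, 0.03, 0, 0, 1.0, 0, 0, 0.04, 0, 0, 1.15, 0, 0, 0.04, 0, 0, 1.3, 0, 0, 0.05, 0, 0, 1.45, 0, 0, 0.05, 0, 0, 1.6, 0, 0, 0.06, 0, 0, 1.75, 0, 0, 0.06, 0, 0, 1.9, 0, 0, 0.06, 0, 0, 2.0]
}}

```text
time: 6.92
tool_pos: [0.4737, -0.0872, 0.2264]
tool_rot: [[-0.214, 0.977, -0.001], [0.977, 0.214, 0.001], [0.001, -0.001, -1.0]]
contact_force: [-0.2, -1.6, -1.1]
opening: 0.0395
```

```bash
cat > st.py <<'E'
from h import *
import sys
s=snap('wrist',sys.argv[1]); o=robot.observe()
print(o['time'],'q6',o['joint_pos'][5],'pos',o['tool_pos'],'F',o['contact_force'],'M',o['wrist_torque'],'op',o['opening'],'yaw',np.degrees(np.arctan2(o['tool_rot'][1,0],o['tool_rot'][0,0])))
im=s['pixels']; cv2.imwrite('pics/%s_z.png'%sys.argv[1],cv2.convertScaleAbs(cv2.resize(im[235:315,260:380,::-1],(720,480),interpolation=cv2.INTER_NEAREST),alpha=1.5))
E
python3 st.py wrist4
```

```text
6.975 q6 -0.4471980455885358 pos [ 0.47363553 -0.08720078  0.2264027 ] F [ 0.64993601 -1.73742792 -1.12570093] M [-0.2810997  -0.32713511 -0.03514181] op 0.03901141067551175 yaw 102.17393581739195
```

View pics/wrist4_z.png

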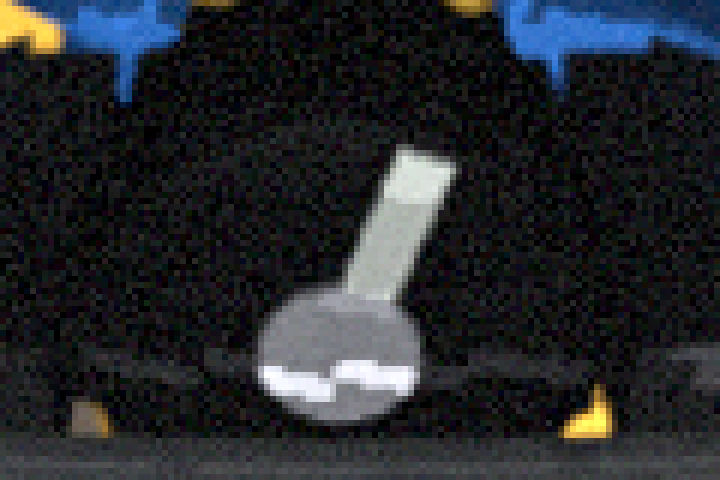

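Emit:
{"fn": "drive_tool", "kwargs": {
  "series": [0, 0, 0.0, 0, 0, 0.1, 0, 0, 0.01, 0, 0, 0.22, 0, 0, 0.01, 0, 0, 0.34, 0, 0, 0.02, 0, 0, 0.46, 0, 0, 0.02, 0, 0, 0.6]
}}

```text
time: 7.6
tool_pos: [0.4736, -0.0872, 0.2262]
tool_rot: [[0.38, 0.925, -0.001], [0.925, -0.38, 0.001], [0.0, -0.001, -1.0]]
contact_force: [0.7, -1.1, -0.8]
opening: 0.039
```

```bash
python3 st.py wrist5
```

```text
7.65 q6 0.15982865845174177 pos [ 0.47360283 -0.08722712  0.22620241] F [ 0.07714426 -1.22526636 -0.748822  ] M [-0.3832461  -0.29404169 -0.11008683] op 0.03900018051819986 yaw 67.39749545317378
```

Emit:
{"fn": "drive_tool", "kwargs": {
  "series": [0, 0, 0.0, 0, 0, 0.1, 0, 0, 0.01, 0, 0, 0.2, 0, 0, 0.01, 0, 0, 0.3, 0, 0, 0.01, 0, 0, 0.4]
}}

```text
time: 8.15
tool_pos: [0.4736, -0.0872, 0.2261]
tool_rot: [[0.713, 0.701, -0.001], [0.701, -0.713, 0.001], [-0.0, -0.001, -1.0]]
contact_force: [0.4, -1.4, -1.0]
opening: 0.039
```

```bash
python3 st.py wrist6
```

```text
8.2 q6 0.5627489550494222 pos [ 0.47355989 -0.08723273  0.22605418] F [ 0.69443965 -0.68110395 -0.35293318] M [-0.41464419 -0.25194239 -0.04064359] op 0.03886712491838407 yaw 44.31950731869874
```

View pics/wrist6_z.png

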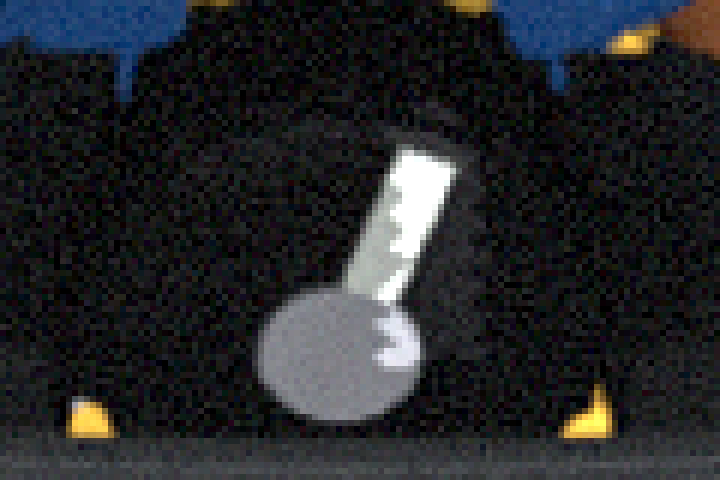

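After 3.0 rad the mark sits unchanged between the fingers, at about (430,150) in the crop, so nothing has slipped. I'll carry on in smaller steps.

Emit:
{"fn": "drive_tool", "kwargs": {
  "series": [0, 0, 0.0, 0, 0, 0.1, 0, 0, 0.01, 0, 0, 0.2, 0, 0, 0.01, 0, 0, 0.3, 0, 0, 0.01, 0, 0, 0.3]
}}

```text
time: 8.7
tool_pos: [0.4735, -0.0872, 0.226]
tool_rot: [[0.888, 0.459, -0.001], [0.459, -0.888, 0.001], [-0.001, -0.001, -1.0]]
contact_force: [0.1, -1.3, -0.7]
opening: 0.0389
```

```bash
python3 st.py wrist7
```

```text
8.75 q6 0.8588205239898746 pos [ 0.47354123 -0.08722349  0.22595872] F [ 0.30910134 -0.45838498 -0.23873167] M [-0.39139527 -0.20569251 -0.10973337] op 0.038481565549478014 yaw 27.3550280246147
```

Emit:
{"fn": "drive_tool", "kwargs": {
  "series": [0, 0, 0.0, 0, 0, 0.1, 0, 0, 0.01, 0, 0, 0.2, 0, 0, 0.01, 0, 0, 0.3, 0, 0, 0.01, 0, 0, 0.3]
}}

```text
time: 9.25
tool_pos: [0.4735, -0.0872, 0.2259]
tool_rot: [[0.984, 0.18, -0.001], [0.18, -0.984, 0.001], [-0.001, -0.001, -1.0]]
contact_force: [0.9, -1.4, 0.1]
opening: 0.039
```

```bash
python3 st.py wrist8
```

```text
9.3 q6 1.155189019026156 pos [ 0.47352569 -0.08721075  0.22587092] F [ 0.99173023 -1.1178841   0.05099018] M [-0.28344003 -0.1651546  -0.09719543] op 0.03939395134629365 yaw 10.36873929605049
```

View pics/wrist8_z.png

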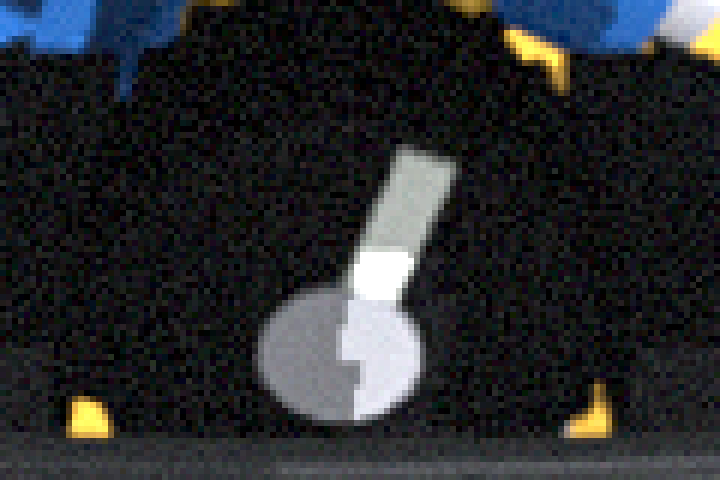

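Emit:
{"fn": "drive_tool", "kwargs": {
  "series": [0, 0, 0.0, 0, 0, 0.1, 0, 0, 0.01, 0, 0, 0.2, 0, 0, 0.01, 0, 0, 0.3, 0, 0, 0.01, 0, 0, 0.3]
}}

```text
time: 9.8
tool_pos: [0.4735, -0.0871, 0.2259]
tool_rot: [[0.993, -0.115, -0.001], [-0.115, -0.993, 0.001], [-0.001, -0.001, -1.0]]
contact_force: [0.7, -1.8, 1.4]
opening: 0.0388
```

```bash
python3 st.py wrist9
```

```text
9.85 q6 1.4514128168498237 pos [ 0.47355367 -0.08717836  0.22595579] F [-0.51617453 -1.34413367  0.68331545] M [-0.14269623  0.02992266  0.23898878] op 0.039078876753075226 yaw -6.601017970156289
```

View pics/wrist9_z.png

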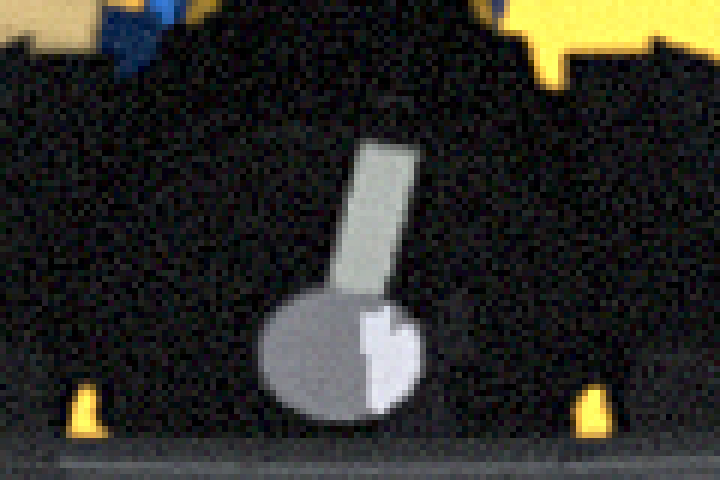

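The mark has swung anticlockwise between the fingers (tip from 430 to 390 in the crop) and the z moment jumped to +0.24 Nm, so the screw is seated and the knob slipped. I'll measure the mark's world angle in each picture.

```bash
cat > ang.py <<'E'
from h import *
import sys
def mark(f,z=.2585):
    s={k:v for k,v in np.load(f+'.npz').items()}; im=s['pixels'][257:283,300:345].astype(int)
    m=((im.min(2)>70)&(im.max(2)-im.min(2)<50)).astype(np.uint8)
    n,l,st,c=cv2.connectedComponentsWithStats(m); i=1+np.argmax(st[1:,4])
    q=np.argwhere(l==i)
    P=np.array([onz(s,300+u,257+v,z,True)[:2] for v,u in q],np.float32)
    vx,vy,x0,y0=cv2.fitLine(P,cv2.DIST_L2,0,0.01,0.01).ravel()
    cen=onz(s,260+340/6-.5,235+355/6-.5,z,True)[:2]
    d=P.mean(0)-cen
    if vx*d[0]+vy*d[1]<0: vx,vy=-vx,-vy
    return len(q),np.degrees(np.arctan2(vy,vx)),np.degrees(np.arctan2(d[1],d[0])),cen,np.hypot(*d)
if __name__=='__main__':
    for f in sys.argv[1:]: print(f,mark(f))
E
python3 ang.py wrist3 wrist4 wrist5 wrist6 wrist7 wrist8 wrist9
```

```text
wrist3 (236, np.float32(-163.7964), np.float64(-162.60001366108045), array([ 0.47430895, -0.08660503]), np.float64(0.012513556324031238))
wrist4 (234, np.float32(81.38989), np.float64(82.64677956753873), array([ 0.47404381, -0.0872679 ]), np.float64(0.012460209765483926))
wrist5 (234, np.float32(47.36861), np.float64(47.94562921882918), array([ 0.47395519, -0.08719674]), np.float64(0.012515904576831782))
wrist6 (247, np.float32(23.44779), np.float64(24.378441168597767), array([ 0.4739675 , -0.08714065]), np.float64(0.012511161480541762))
wrist7 (245, np.float32(6.524995), np.float64(7.017296014847117), array([ 0.47401754, -0.08712037]), np.float64(0.012380884288618832))
wrist8 (235, np.float32(-10.073718), np.float64(-9.795589936378926), array([ 0.47407694, -0.08714236]), np.float64(0.012320144196480433))
wrist9 (234, np.float32(-18.297915), np.float64(-17.506461956375215), array([ 0.47404677, -0.08717653]), np.float64(0.012277106720656971))
```

Emit:
{"fn": "drive_tool", "kwargs": {
  "series": [0, 0, 0, 0, 0, 0.08, 0, 0, 0, 0, 0, 0.15, 0, 0, 0, 0, 0, 0.15]
}}

```text
time: 10.22
tool_pos: [0.4734, -0.0871, 0.2261]
tool_rot: [[0.966, -0.259, -0.001], [-0.259, -0.966, 0.001], [-0.002, -0.001, -1.0]]
contact_force: [-0.4, -2.1, 2.2]
opening: 0.0393
```

```bash
python3 st.py wrist10; python3 ang.py wrist10
```

```text
10.275 q6 1.5982669563245622 pos [ 0.47342027 -0.08712189  0.22605224] F [-1.02685052 -1.16639034  1.26596138] M [-0.12228385  0.04848722  0.42124246] op 0.03922220513008517 yaw -15.012063211763916
wrist10 (235, np.float32(-16.647854), np.float64(-17.558850324561362), array([ 0.47385437, -0.08715261]), np.float64(0.01230183823553961))
```

The extra 8.4° of tool turn left the mark at -17.5° while torque built to 0.42 Nm, so it is seated. Next I'll back it off a quarter turn, following the thread up 0.5 mm.

Emit:
{"fn": "drive_tool", "kwargs": {
  "series": [0, 0, 0, 0, 0, -0.1, 0, 0, 0, 0, 0, -0.25, 0, 0, -0.01, 0, 0, -0.4, 0, 0, -0.01, 0, 0, -0.55, 0, 0, -0.02, 0, 0, -0.7, 0, 0, -0.02, 0, 0, -0.85, 0, 0, -0.03, 0, 0, -1.0, 0, 0, -0.03, 0, 0, -1.15, 0, 0, -0.04, 0, 0, -1.3, 0, 0, -0.05, 0, 0, -1.45, 0, 0, -0.05, 0, 0, -1.571, 0, 0, -0.05, 0, 0, -1.571, 0, 0, -0.05, 0, 0, -1.571]
}}

```text
time: 11.9
tool_pos: [0.4736, -0.0873, 0.2266]
tool_rot: [[0.26, 0.966, -0.001], [0.966, -0.26, 0.001], [0.0, -0.001, -1.0]]
contact_force: [0.7, -2.0, 0.5]
opening: 0.0394
```

```bash
python3 st.py wrist11; python3 ang.py wrist11
```

```text
11.95 q6 0.028196136890932404 pos [ 0.47357086 -0.0873123   0.22656225] F [ 1.33537808 -2.50655624  0.27087511] M [-0.42949835 -0.29986639  0.06610079] op 0.03907856323627549 yaw 74.94277588056705
wrist11 (247, np.float32(71.93671), np.float64(71.95597707961531), array([ 0.47385312, -0.08752277]), np.float64(0.012523010786836753))
```

View pics/wrist11.png

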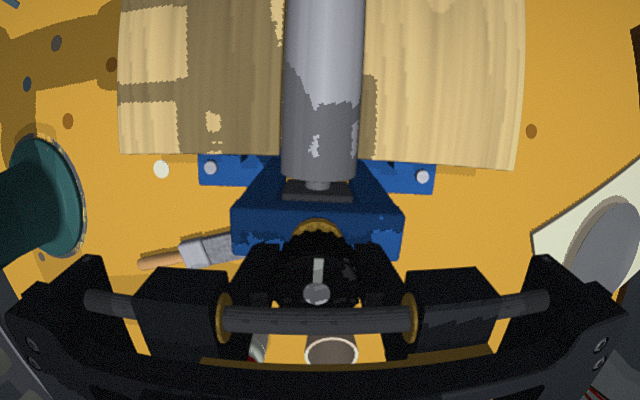

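The mark is at 72.0°, so the back-off is 89.5° by the mark and 89.95° by the tool, and the grip is still firm. I'll check the bystanders and the other knob before handing in.

```bash
python3 - <<'E'
from h import *
a=snap('top','top1')['pixels'];b=snap('scene','scene1')['pixels']
o=robot.observe();print(o['time'],o['opening'],o['contact_force'],o['joint_vel'].max())
t=cv2.imread('pics/top0.png');u=cv2.imread('pics/top1.png')
c=np.hstack([cv2.resize(x[130:350,:],(400,138)) for x in (t,u)])
z=np.hstack([cv2.resize(x[136:168,145:190],(400,284),interpolation=cv2.INTER_NEAREST) for x in (t,u)])
cv2.imwrite('pics/cmp.png',cv2.convertScaleAbs(np.vstack([c,z]),alpha=1.7))
E
```

```text
12.05 0.038799306846904434 [ 1.26036876 -2.08310839 -0.88347352] 0.0006196557263034472
```

View pics/cmp.png

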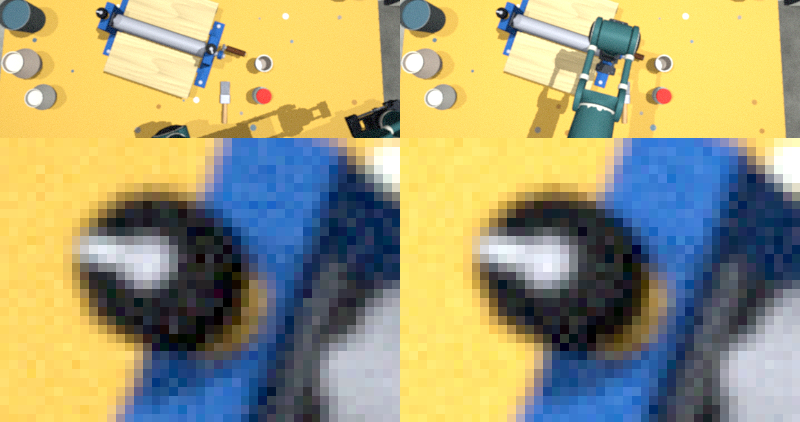

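View pics/scene1.png

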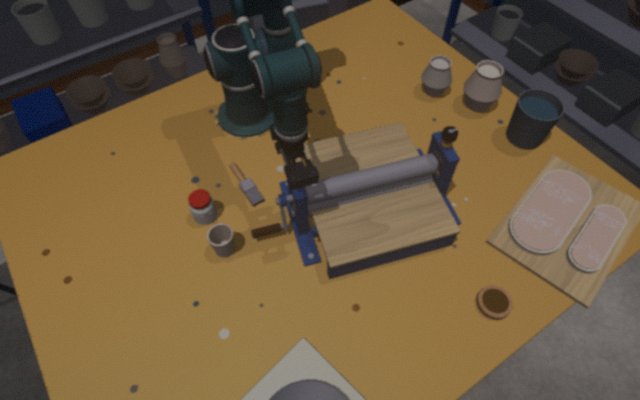

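The other knob's mark looks the same as before. The jar at (202,207), cup at (222,240) and brush at (247,185) in the scene view are all where they started. Handing in.

```bash
python3 -c "
from bench import robot
print(robot.sign_off())"
```

```text
the job is handed in; nothing more can be done
None
```

The crank-end thumbscrew is seated and backed off a quarter turn, and I handed the job in at about 12 s with the gripper still holding it at 25 N.

- **Seating:** I turned the knob clockwise about 3.75 rad in one grip. At the seat, a further 8.4° of tool turn left the white mark at about -17.5° while the wrist torque rose to 0.42 Nm.
- **Back-off:** The tool turned back 89.95°. The mark, now at 72.0°, showed 89.5°. The two figures disagree by about half a degree, within the roughly 1° error of reading the mark, so I did not trim it.
- **Hold:** The gripper opening was about 39 mm on the 40 mm knob, and contact forces stayed below about 4 N in every reading.
- **Surroundings:** By eye in the before-and-after pictures, the other thumbscrew's mark, the jar, the cup and the brush had not moved.

No check failed.

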